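Line up coffee machine parts by height for the inspection camera

ROBOT

A 6-joint arm with a two-finger parallel gripper is mounted at the origin on a cart in front of the work surface, level with it; the furniture and walls round the work are solid. World frame = base frame: x ahead of the robot, y to its left, z up, the work surface at z = 0. Lengths are in mm, angles in rad, forces in N, time in s.
With the tool pointing down it reaches from about 300 to 775 mm from the base axis. Payload 14.6 kg.
Tool frame: the origin (TCP) lies at the very end of the fingers, on their centre line; the grasp point (between the pads) lies 19 mm behind it; z points along the fingers, y is the line along which they close (so a half turn about z gives the same grasp; the last joint's range is limited). The gripper opens to 94 mm and grips with 3 to 60 N. Pads are 16 mm wide; open, the fingers measure 119 mm over their backs; the gripper's body (75 mm by 177 mm) begins 78 mm behind the grasp point.
Start: joints at [-1.192, 0.3, 1.521, -0, 1.321, -0.067], TCP at [237.141, -496.239, 205.446] pointing down, gripper open.
Joint ranges: [-3.03, 3.03], [-0.79, 2.21], [0.23, 2.52], [-1.04, 4.18], [0, 3.07], [-2.55, 2.55]. Speed limits (rad/s): [2.22, 2.22, 2.57, 3.14, 3.14, 3.14].

INTERFACE

Orientations are given as [roll, pitch, yaw] about the fixed x, y, z axes, in that order (R = Rz(yaw) Ry(pitch) Rx(roll)).
In Python, from cell import manip, optics gives the robot as it stands.
- The arm moves only by the shell command python3 -m crank 'ROWS' [FORCE]. ROWS is JSON, a list of rows, each a list of 7 numbers: the opening in per cent of the stroke, from 0 (shut) to 100 (fully open), then the shift along the tool's x, y, z in mm, then the turn, a rotation vector about the tool's x, y, z in rad. A call has 1 to 10 rows; each row is the pose to reach, as a shift and turn from the pose commanded when the call began, along the tool's axes at that moment; what a row does not reach only later rows make up. A row lasts 1/10 s, in which the tool goes at most 50 mm and 8.59 degrees, less where a joint would pass 70% of its speed; a pose out of reach is approached as far as the arm can. A call with a gripper value outside its range is refused whole. The fingers move at their own pace and stop on an object; FORCE is the grip in N (left out, the last holds). Time passes only in rows, so rows that repeat a pose let the fingers close. It gives the time, the measured TCP pose, the force, the opening and the grip force at its end, in the units of the state.
- manip.read_state(): the state, without advancing time (a new reading comes with each control period).
- optics.camera(name): name is "scene" or "top" or "wrist"; returns (picture, depth): 480x640x3 uint8, red, green, blue; 480x640 float32, mm along the optical axis (not along the pixel's ray), 0 where there is no reading.
- optics.calibration(name): a dict with "camera_matrix" (3x3 intrinsics, pixels), "k1" (the pictures are not rectified: a ray, as slopes to the right and down, at radius r is drawn at 1 + k1 r^2 times it, then the intrinsics apply), "R" (3x3) and "t" (3): a world point X has camera coordinates R X + t. Camera axes: x right, y down, z forward; pixel columns grow to the right and rows downward; lengths in mm; the calibration is good to about 2 mm. A picture is of the moment at which its call begins: read the wrist's pose just before it. calibration takes no time and is no camera call; for the wrist camera it gives the pose at the moment of the call.
- manip.sign_off(): hands the job in; it is judged then, once.
The state is a dict: "clock": time; "joints": joint angles; "qd": joint speeds; "effort": joint torques, N m; "eef_pos": TCP position; "eef_rot": TCP orientation; "wrist_force": force on the tool from outside, world axes, zero at the start; "moment": the same for the moment, N m; "finger_gap": finger opening in mm; "finger_force": force on a finger pad.
Only numpy, scipy, OpenCV 4.12 (cv2) and the standard library are available. Lean on these libraries where they do the work, as an engineer would, in place of code of your own. Each camera call takes 0.05 s, during which the arm holds its last target. There are 200 camera calls.

TASK

Set out the coffee tamper, the solenoid valve, the push-in fitting and the terminal block from the front of the bench on the row of four plates for inspection, one part in the middle of each plate, in order of height so that none hides the next from the dome camera: the lowest on the plate next to the camera, rising to the tallest next to the white backboard. Each part ends standing on its own foot, as it stood at the start, and let go.

Things in the scene. Friction and masses are not known exactly. Their poses are not given: they have to be found in the camera images.
- valve_center (a point): Solenoid valve, second tallest (64 mm): black square coil on a brass body. Point on the coil's vertical axis, half-way up (32 mm above the foot); z up. Brass ports along y, 62 mm end to end, up to 19 mm above the foot. Coil 34 mm wide in x and y, 23 to 58 mm above the foot; a plug sticks out of it to x = +31 mm at 34 to 48 mm above the foot. Grasp the coil across y. 0.22 kg.
- tamper_center (a point): Coffee tamper, the tallest part (89 mm): standing on a round steel foot 58 mm in diameter and 18 mm high, with a black turned handle whose knob, 46 to 89 mm above the foot's underside, is up to 32 mm in diameter. Point on its axis, half-way up (44.5 mm above the underside); z up. Round, so it can be grasped by the knob from any side; grip firmly. 0.38 kg.
- fitting_center (a point): Push-in tube fitting, third tallest (39 mm): stands on a brass hexagon 19 (x) x 16 (y) mm, 12 mm high; narrow neck (11 mm); round black collar 15.6 mm in diameter, 22 to 36 mm above the foot, blue ring on top. Point on its axis, half-way up (19.5 mm above the foot); z up. 0.03 kg.
- terminal_center (a point): Six-way terminal block, the lowest part (15 mm): a green bar 52 mm long in y, 17 mm wide in x, lying on its flat underside with the screws on top. Point at its centre, 7.5 mm above its underside. z is up. 0.02 kg.
- dome_camera: Small round dome camera, 48 mm wide and 34 mm high, white base and black dome, fixed on the bar at one end of the row of plates (which end differs). Origin at the centre of its underside. z is up.
- backboard: Small upright white board, 46 mm wide, 6 mm thick and 46 mm high on a dark foot, fixed on the bar at the other end of the row, facing along it. Origin at the centre of its underside. z is up.
- plate_1: Fixed flat dark plate with a white cross mark, the leftmost as the robot sees it (+y end) of four alike on a bar. 56 mm in x, 70 mm in y (y runs along the row), 6 mm thick. Origin at the centre of its underside, 10 mm above the bench; z up. Plates are about 92 mm apart; camera and backboard about 85 mm beyond the end plates. A cable duct 31 mm high runs behind, its front 45 to 65 mm from the plates' middle.
- plate_2: Fixed flat dark plate with a white cross mark, the second from the left of four alike on a bar. 56 mm in x, 70 mm in y (y runs along the row), 6 mm thick. Origin at the centre of its underside, 10 mm above the bench; z up. Plates are about 92 mm apart; camera and backboard about 85 mm beyond the end plates. A cable duct 31 mm high runs behind, its front 45 to 65 mm from the plates' middle.
- plate_3: Fixed flat dark plate with a white cross mark, the third from the left of four alike on a bar. 56 mm in x, 70 mm in y (y runs along the row), 6 mm thick. Origin at the centre of its underside, 10 mm above the bench; z up. Plates are about 92 mm apart; camera and backboard about 85 mm beyond the end plates. A cable duct 31 mm high runs behind, its front 45 to 65 mm from the plates' middle.
- plate_4: Fixed flat dark plate with a white cross mark, the rightmost (-y end) of four alike on a bar. 56 mm in x, 70 mm in y (y runs along the row), 6 mm thick. Origin at the centre of its underside, 10 mm above the bench; z up. Plates are about 92 mm apart; camera and backboard about 85 mm beyond the end plates. A cable duct 31 mm high runs behind, its front 45 to 65 mm from the plates' middle.

How it is judged:
By the outcome, as a careful person would: the job done as asked, in the order asked, and still so for the second after the job is handed in, with the robot touching nothing.
It also fails if it takes over 112 s, if anything falls off the work surface, if the arm or the gripper's body presses on something with over 40 N, if the wrist force passes 120 N, or if a joint passes its speed limit or range.

## Working session

There is one attempt and no reset: what is moved stays moved. The work goes in short steps, Python scripts to look and compute and a shell command to move; the robot and the scene stay as the last step left them, time stands still between calls to the robot, and variables do not carry over. Pictures are saved under pics/ and viewed, at most 14 in all, crops included, and the job is handed in when it is done.

```bash
mkdir -p pics; cat > h.py <<'E'
import numpy as np,cv2
from cell import manip,optics
from scipy.spatial.transform import Rotation as Ro
def snap(name,fn=None):
    c=optics.calibration(name);im,d=optics.camera(name)
    if fn: cv2.imwrite('pics/'+fn,im[:,:,::-1])
    return im,d,c
def ray(c,uv):
    K=np.array(c['camera_matrix'],float);p=np.array([(uv[0]-K[0,2])/K[0,0],(uv[1]-K[1,2])/K[1,1]])
    s=p.copy()
    for _ in range(20): s=p/(1+c['k1']*(s@s))
    R=np.array(c['R']);t=np.array(c['t'])
    return -R.T@t, R.T@np.array([s[0],s[1],1])
def onz(c,uv,z):
    o,v=ray(c,uv);return o+v*(z-o[2])/v[2]
def atd(c,uv,d):
    o,v=ray(c,uv);return o+v*d
def cloud(c,d):
    K=np.array(c['camera_matrix'],float);v,u=np.mgrid[0:480,0:640]
    p=np.stack([(u-K[0,2])/K[0,0],(v-K[1,2])/K[1,1]],-1);s=p.copy()
    for _ in range(20): s=p/(1+c['k1']*(s**2).sum(-1,keepdims=True))
    P=np.dstack([s,np.ones((480,640))])*d[...,None]
    return (P-np.array(c['t']))@np.array(c['R'])
E
python3 - <<'E'
from h import *
print(manip.read_state())
for n in('scene','top'):
    im,d,c=snap(n,n+'1.png');print(n,c)
    np.savez(n+'1.npz',im=im,d=d)
E
```

```text
{'clock': 0.0, 'joints': array([-1.19160319e+00,  3.00462019e-01,  1.52158756e+00, -9.85684102e-06,
        1.32070932e+00, -6.66197274e-02]), 'qd': array([-9.93670145e-05,  1.00039499e-03, -4.58029268e-04,  7.11342803e-04,
        2.39122553e-03, -3.75992739e-04]), 'effort': array([-2.00773713e-03, -5.31815743e+01, -3.52735770e+01,  7.07548088e-02,
        2.44024774e-02, -9.68717723e-05]), 'eef_pos': array([ 237.04092602, -496.00039112,  204.88857487]), 'eef_rot': array([-3.14042836e+00, -6.81115365e-05,  4.45815266e-01]), 'wrist_force': array([ 0.79527604, -0.02800864,  0.6125647 ]), 'moment': array([ 0.02826696, -0.05110372,  0.01255719]), 'finger_force': 0.0, 'finger_gap': 93.9203271771528}
scene {'camera_matrix': array([[484.7437571 ,   0.        , 314.26088513],
       [  0.        , 484.7437571 , 236.70402874],
       [  0.        ,   0.        ,   1.        ]]), 'k1': 0.021749054042599993, 'R': array([[ 0.42126685, -0.90673156, -0.01929038],
       [-0.38092123, -0.15759288, -0.91107821],
       [ 0.82306334,  0.39115516, -0.41178195]]), 't': array([-292.69534092,  215.18159392,  528.24983823])}
top {'camera_matrix': array([[464.76874721,   0.        , 324.39460365],
       [  0.        , 464.76874721, 239.75092556],
       [  0.        ,   0.        ,   1.        ]]), 'k1': 0.008340350597593563, 'R': array([[ 0.02221294, -0.99975028, -0.00244306],
       [-0.98423765, -0.0214393 , -0.17554657],
       [ 0.17545036,  0.00630396, -0.9844681 ]]), 't': array([-114.53683249,  477.10622498,  953.75970991])}
```

View pics/top1.png

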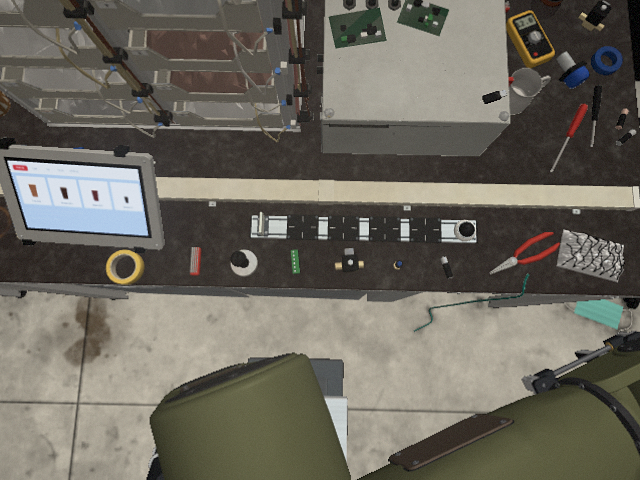

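View pics/scene1.png

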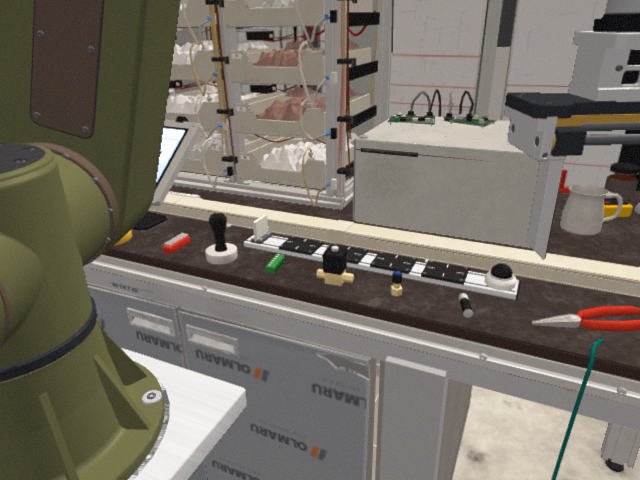

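The top view shows the backboard at the left, +y end (263,225) and the dome camera at the right, -y end (466,230). So the order is tamper on plate 1, valve on plate 2, fitting on plate 3 and terminal on plate 4. In the same view the parts are the tamper (241,262), terminal (295,261), valve (348,261) and fitting (398,265).

```bash
python3 - <<'E'
from h import *
f=np.load('top1.npz');im,d=f['im'],f['d'];c=optics.calibration('top')
cv2.imwrite('pics/topc.png',cv2.resize(im[195:300,220:490][:,:,::-1],None,fx=2.9,fy=2.9,interpolation=cv2.INTER_CUBIC))
W=cloud(c,d)
for n,uv,z in [('pl1',(302,228),16),('pl2',(343,229),16),('pl3',(385,229),16),('pl4',(426,230),16),('cam',(466,230),30),('bb',(263,225),46),('tam',(241,260),80),('term',(295,261),15),('valve',(348,258),60),('fit',(398,264),38)]:
    print(n,onz(c,uv,z).round(),W[uv[1],uv[0]].round())
hsv=cv2.cvtColor(im,cv2.COLOR_RGB2HSV)
E
```

```text
pl1 [509. -54.  16.] [509. -54.  16.]
pl2 [ 509. -144.   16.] [ 509. -144.   17.]
pl3 [ 511. -237.   16.] [ 511. -237.   16.]
pl4 [ 511. -327.   16.] [ 510. -327.   20.]
cam [ 510. -411.   30.] [ 507. -407.   43.]
bb [508.  28.  46.] [512.  31.  29.]
tam [427.  65.  80.] [426.  64.  87.]
term [436. -41.  15.] [435. -41.  18.]
valve [ 439. -154.   60.] [ 439. -154.   61.]
fit [ 431. -262.   38.] [ 431. -262.   37.]
```

View pics/topc.png

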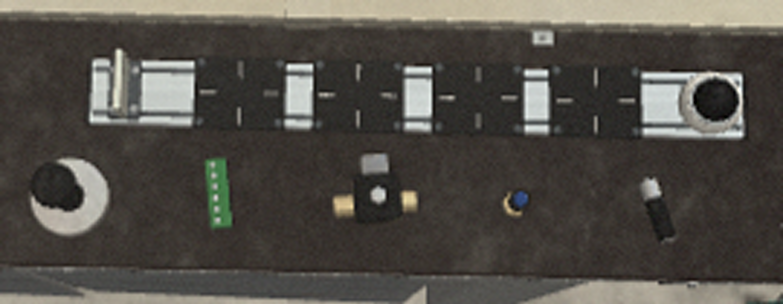

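The crop confirms that layout: the plate crosses are at crop x ≈ 240, 358, 478 and 597, and the terminal is turned slightly. I'll move over the fitting for a closer look with the wrist camera.

```bash
cat >> h.py <<'E'
def go(x,y,z,yaw):
    "tool-axis shift to reach world TCP with tool down at yaw"
    s=manip.read_state();R=Ro.from_euler('xyz',s['eef_rot'])
    T=Ro.from_euler('xyz',[np.pi,0,yaw])
    print('at',s['eef_pos'].round(1),s['eef_rot'].round(3),'t',s['clock'],'gap',s['finger_gap'])
    print('shift',R.inv().apply(np.array([x,y,z])-s['eef_pos']).round(1),'turn',(R.inv()*T).as_rotvec().round(3))
E
python3 -m crank '[[100,276,-127,55,0,0,0.446],[100,276,-127,55,0,0,0.446],[100,276,-127,55,0,0,0.446],[100,276,-127,55,0,0,0.446],[100,276,-127,55,0,0,0.446],[100,276,-127,55,0,0,0.446],[100,276,-127,55,0,0,0.446],[100,276,-127,55,0,0,0.446],[100,276,-127,55,0,0,0.446],[100,276,-127,55,0,0,0.446]]'
python3 - <<'E'
from h import *
im,d,c=snap('wrist','w1.png');np.savez('w1.npz',im=im,d=d);print(c)
print(manip.read_state()['joints'])
E
```

```text
clock: 1.1
eef_pos: [430.8, -263.6, 150.6]
eef_rot: [3.141, -0.0, -0.001]
wrist_force: [-0.3, -1.0, -0.2]
finger_gap: 94.0
finger_force: 0.0
{'camera_matrix': array([[340.37377666,   0.        , 319.32976615],
       [  0.        , 340.37377666, 238.46105282],
       [  0.        ,   0.        ,   1.        ]]), 'k1': -0.043970787082489186, 'R': array([[-1.66638956e-03, -9.99998611e-01,  1.62517994e-05],
       [-9.65059418e-01,  1.61242558e-03,  2.62026182e-01],
       [-2.62025844e-01,  4.20953742e-04, -9.65060765e-01]]), 't': array([-261.71214226,  403.27119995,  451.59037526])}
[-6.21677669e-01  2.54199683e-01  1.71294776e+00 -9.29639793e-05
  1.17415484e+00  9.50919328e-01]
```

View pics/w1.png

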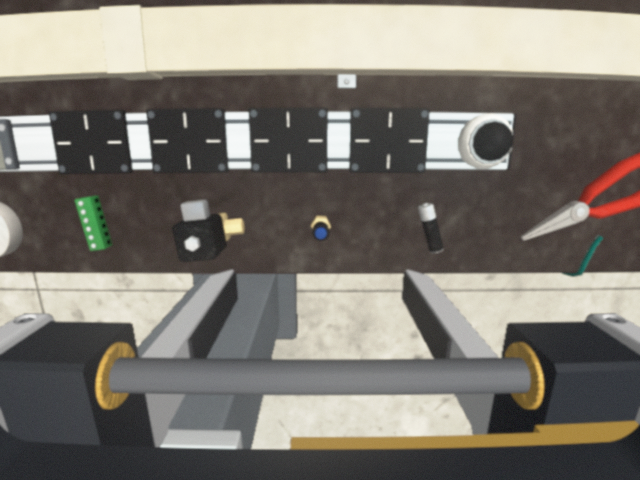

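The wrist view shows plate crosses at about (88,142), (188,142), (289,141) and (391,141), the fitting's blue ring at (320,230), the terminal at (92,224) and the valve's top at (192,243). I'll measure these with masks.

```bash
python3 - <<'E'
from h import *
f=np.load('w1.npz');im,d=f['im'],f['d'];c=optics.calibration('wrist')
hsv=cv2.cvtColor(im,cv2.COLOR_RGB2HSV);H,S,V=cv2.split(hsv)
ct=np.load('top1.npz');it=ct['im'];cc=optics.calibration('top')
# white ticks of plates
w=((V>130)&(S<60)).astype(np.uint8)
n,l,st,ce=cv2.connectedComponentsWithStats(w)
tk=[(ce[i],st[i]) for i in range(1,n) if 105<ce[i][1]<175 and 6<st[i,4]<120]
for p in [(88,142),(188,142),(289,141),(391,141)]:
    near=[x for x,s in tk if np.hypot(*(x-p))<34]
    o=[onz(c,x,16)[:2].round(1) for x in near]
    hor=[x for x in near if abs(x[1]-p[1])<8]; ver=[x for x in near if abs(x[0]-p[0])<8]
    print(p,[list(a) for a in o])
def blob(m,z,c,lo=20):
    n,l,st,ce=cv2.connectedComponentsWithStats(m.astype(np.uint8))
    for i in range(1,n):
        if st[i,4]>lo:
            v,u=np.nonzero(l==i);P=np.array([onz(c,x,z)[:2] for x in zip(u,v)],np.float32)
            print(ce[i].round(),st[i,4],cv2.minAreaRect(P))
roi=np.zeros((480,640),bool);roi[175:270,60:500]=1
print('green');blob(roi&(H>50)&(H<85)&(S>110),13,c)
print('blue');blob(roi&(H>100)&(H<130)&(S>110)&(V>50),38,c)
h2=cv2.cvtColor(it,cv2.COLOR_RGB2HSV);r2=np.zeros((480,640),bool);r2[240:285,225:420]=1
print('top green');blob(r2&(h2[...,0]>50)&(h2[...,0]<85)&(h2[...,1]>110),13,cc)
print('top blue');blob(r2&(h2[...,0]>100)&(h2[...,0]<130)&(h2[...,1]>110),38,cc,5)
# valve coil top: depth cloud z 52..60; knob; collar
for cam,W in(('w',cloud(c,d)),('t',cloud(cc,ct['d']))):
    for nm,lo,hi,y0,y1 in(('valve',52,66,-200,-110),('fit',30,44,-285,-240),('knob',62,95,30,100),('foot',12,22,20,110),('term',9,20,-90,-5)):
        m=(W[...,2]>lo)&(W[...,2]<hi)&(W[...,1]>y0)&(W[...,1]<y1)&(W[...,0]>380)&(W[...,0]<475)
        if m.sum()>15:
            P=W[m][:,:2].astype(np.float32);print(cam,nm,m.sum(),P.min(0).round(),P.max(0).round(),cv2.minAreaRect(P))
E
```

```text
(88, 142) [[np.float64(530.8), np.float64(-52.8)], [np.float64(512.6), np.float64(-76.8)], [np.float64(512.7), np.float64(-28.9)], [np.float64(494.9), np.float64(-52.7)]]
(188, 142) [[np.float64(530.7), np.float64(-143.5)], [np.float64(512.4), np.float64(-167.0)], [np.float64(512.8), np.float64(-119.5)], [np.float64(494.5), np.float64(-143.5)]]
(289, 141) [[np.float64(530.5), np.float64(-234.9)], [np.float64(512.4), np.float64(-210.6)], [np.float64(512.6), np.float64(-258.8)], [np.float64(494.6), np.float64(-234.8)]]
(391, 141) [[np.float64(530.2), np.float64(-324.7)], [np.float64(512.4), np.float64(-300.3)], [np.float64(512.1), np.float64(-348.5)], [np.float64(493.8), np.float64(-324.6)]]
green
[ 95. 221.] 902 ((436.80419921875, -42.597625732421875), (51.86423873901367, 23.671178817749023), 7.145985126495361)
blue
[320. 233.] 121 ((433.1744689941406, -263.5421447753906), (9.76070499420166, 10.04340648651123), 89.88397979736328)
top green
[296. 258.] 46 ((443.77783203125, -40.31013488769531), (33.188392639160156, 13.136719703674316), 1.8466986417770386)
top blue
[399. 263.] 18 ((432.
[... 641 characters left out ...]
81037902832)
t valve 256 [ 413. -176.] [ 448. -142.] ((430.69775390625, -158.8013153076172), (34.54599380493164, 33.82358932495117), 1.3929342031478882)
t fit 43 [ 427. -271.] [ 441. -257.] ((433.8078918457031, -263.6802062988281), (13.603249549865723, 14.359086036682129), 5.173559665679932)
t knob 201 [414.  55.] [446.  86.] ((429.8865661621094, 70.80006408691406), (31.485668182373047, 31.060596466064453), 88.14643859863281)
t foot 344 [402.  43.] [460.  98.] ((429.393310546875, 68.5013656616211), (51.05696487426758, 57.14250564575195), 61.4911003112793)
t term 174 [410. -50.] [463. -31.] ((436.37640380859375, -40.16935729980469), (51.897727966308594, 15.989727020263672), 6.331643581390381)
```

All the measurements agree with the given sizes:

| Item | x | y | Note |
|---|---|---|---|
| Plate 1 | 512.6 | -52.8 | |
| Plate 2 | 512.5 | -143.5 | |
| Plate 3 | 512.5 | -234.8 | |
| Plate 4 | 512.2 | -324.6 | |
| Fitting | 433.3 | -263.5 | |
| Valve | 430.7 | -158.2 | turned about 5° |
| Terminal | 436 | -40 | long axis about 6° off x |
| Tamper | 430 | 70 | |

I'll pick the fitting first.

```bash
python3 -m crank '[[45,2.5,0,30,0,0,0],[45,2.5,0,60,0,0,0],[45,2.5,0,90,0,0,0],[45,2.5,0,110,0,0,0],[45,2.5,0,125,0,0,0],[45,2.5,0,132,0,0,0],[45,2.5,0,135,0,0,0],[45,2.5,0,135.5,0,0,0],[45,2.5,0,135.5,0,0,0]]' 15
python3 -m crank '[[0,0,0,0,0,0,0],[0,0,0,0,0,0,0],[0,0,0,0,0,0,0],[0,0,0,0,0,0,0],[0,0,0,0,0,0,0],[0,0,0,0,0,0,0],[0,0,0,0,0,0,0],[0,0,0,0,0,0,0]]' 15
```

```text
clock: 2.05
eef_pos: [434.2, -263.0, 15.6]
eef_rot: [3.141, -0.001, -0.0]
wrist_force: [-0.8, 0.3, -0.3]
finger_gap: 42.4
finger_force: 0.0
clock: 2.85
eef_pos: [433.9, -262.6, 15.0]
eef_rot: [-3.142, -0.0, -0.0]
wrist_force: [0.7, 0.4, 0.3]
finger_gap: 15.2
finger_force: 15.0
```

```bash
python3 -m crank '[[0,0,0,-20,0,0,0],[0,0,0,-50,0,0,0],[0,20,-8,-60,0,0,0],[0,45,-18,-60,0,0,0],[0,70,-26,-60,0,0,0],[0,79,-28.5,-60,0,0,0],[0,79,-28.5,-45,0,0,0],[0,79,-28.5,-30,0,0,0],[0,79,-28.5,-22,0,0,0],[0,79,-28.5,-19,0,0,0]]'
python3 -m crank '[[0,0,0,1,0,0,0],[0,0,0,2,0,0,0],[0,0,0,2.5,0,0,0],[0,0,0,2.5,0,0,0]]'
```

```text
clock: 3.85
eef_pos: [511.7, -234.2, 32.3]
eef_rot: [-3.14, 0.002, -0.001]
wrist_force: [0.7, -0.1, -0.4]
finger_gap: 15.0
finger_force: 15.0
clock: 4.25
eef_pos: [513.0, -234.3, 31.7]
eef_rot: [3.141, -0.0, -0.0]
wrist_force: [0.2, -0.4, -0.4]
finger_gap: 14.8
finger_force: 15.0
```

```bash
python3 -m crank '[[0,0,0,0.5,0,0,0],[20,0,0,0.5,0,0,0],[40,0,0,0.5,0,0,0],[40,0,0,0.5,0,0,0],[40,0,0,-10,0,0,0],[40,0,0,-30,0,0,0],[40,0,0,-70,0,0,0],[40,0,0,-110,0,0,0],[40,0,0,-118,0,0,0],[40,0,0,-118,0,0,0]]'
python3 -m crank '[[40,-80,-90,0,0,0,0],[40,-80,-90,0,0,0,0],[40,-80,-90,0,0,0,0],[40,-80,-90,0,0,0,0],[40,-80,-90,0,0,0,0]]'
python3 - <<'E'
from h import *
im,d,c=snap('wrist','w2.png')
W=cloud(c,d)
for nm,lo,hi,x0,x1,y0,y1 in(('valve',52,66,380,475,-200,-110),('knob',62,95,380,475,30,100),('foot',12,22,380,475,20,110),('term',9,20,380,475,-90,-5),('fit',38,62,490,540,-260,-210)):
    m=(W[...,2]>lo)&(W[...,2]<hi)&(W[...,1]>y0)&(W[...,1]<y1)&(W[...,0]>x0)&(W[...,0]<x1)
    if m.sum()>15:
        P=W[m][:,:2].astype(np.float32);print(nm,m.sum(),P.min(0).round(),P.max(0).round(),cv2.minAreaRect(P))
go(430.5,-158,24,.1)
E
```

```text
clock: 5.25
eef_pos: [513.4, -234.4, 151.2]
eef_rot: [3.14, -0.003, -0.0]
wrist_force: [-0.1, 0.4, -0.2]
finger_gap: 37.8
finger_force: 0.0
clock: 5.75
eef_pos: [432.9, -144.2, 148.8]
eef_rot: [-3.141, 0.001, 0.0]
wrist_force: [-0.2, -0.1, 0.9]
finger_gap: 37.3
finger_force: 0.0
valve 1612 [ 413. -176.] [ 449. -140.] ((430.5194091796875, -157.5771484375), (34.54544448852539, 33.91660690307617), 5.888385772705078)
knob 1706 [414.  55.] [447.  85.] ((430.73095703125, 70.5657730102539), (29.324779510498047, 31.259347915649414), 63.50847244262695)
foot 2112 [401.  43.] [459. 100.] ((431.0534973144531, 69.97770690917969), (57.87947463989258, 54.677425384521484), 18.28347396850586)
term 965 [410. -50.] [463. -29.] ((436.2162780761719, -39.01679229736328), (51.97629165649414, 16.851409912109375), 6.352250099182129)
fit 406 [ 504. -242.] [ 520. -227.] ((511.7715148925781, -234.16847229003906), (15.184669494628906, 15.652117729187012), 68.1449966430664)
at [ 433.2 -144.5  148.9] [-3.141e+00  1.000e-03 -0.000e+00] t 5.8 gap 37.88943494273132
shift [ -2.6  13.5 124.9] turn [-0.     0.001 -0.1  ]
```

View pics/w2.png

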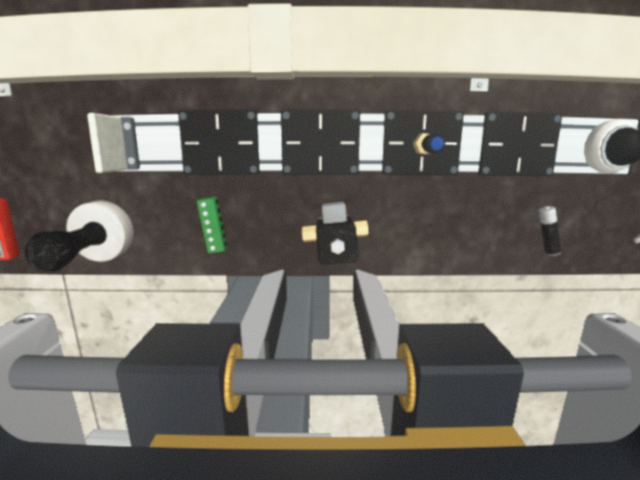

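The picture shows the fitting upright at the middle of plate 3 (430,144), with the valve at (335,235). The valve is next.

```bash
python3 -m crank '[[70,-2.5,13.5,0,0,0,-0.1],[70,-2.5,13.5,15,0,0,-0.1],[70,-2.5,13.5,30,0,0,-0.1],[70,-2.5,13.5,60,0,0,-0.1],[70,-2.5,13.5,90,0,0,-0.1],[70,-2.5,13.5,110,0,0,-0.1],[70,-2.5,13.5,120,0,0,-0.1],[70,-2.5,13.5,124,0,0,-0.1],[70,-2.5,13.5,124.5,0,0,-0.1],[70,-2.5,13.5,124.5,0,0,-0.1]]' 35
python3 -m crank '[[0,0,0,0,0,0,0],[0,0,0,0,0,0,0],[0,0,0,0,0,0,0],[0,0,0,0,0,0,0],[0,0,0,0,0,0,0],[0,0,0,0,0,0,0],[0,0,0,0,0,0,0],[0,0,0,0,0,0,0],[0,0,0,0,0,0,0]]' 35
python3 -c "
from h import *
go(512.5,-143.5,40.5,0)"
```

```text
clock: 6.8
eef_pos: [430.9, -158.0, 25.6]
eef_rot: [3.141, -0.001, 0.1]
wrist_force: [-0.1, 0.2, 0.0]
finger_gap: 66.0
finger_force: 0.0
clock: 7.7
eef_pos: [430.5, -157.7, 25.1]
eef_rot: [3.141, -0.0, 0.1]
wrist_force: [-0.8, -0.6, 5.0]
finger_gap: 34.0
finger_force: 35.0
at [ 430.5 -157.7   25.1] [ 3.141 -0.     0.1  ] t 7.7 gap 33.99961570614922
shift [ 83.   -6.  -15.4] turn [ 0.  -0.   0.1]
```

```bash
python3 -m crank '[[0,0,0,-15,0,0,0],[0,0,0,-40,0,0,0],[0,0,0,-60,0,0,0],[0,25,-2,-60,0,0,0.05],[0,50,-4,-60,0,0,0.1],[0,75,-6,-60,0,0,0.1],[0,83,-6,-60,0,0,0.1],[0,83,-6,-45,0,0,0.1],[0,83,-6,-30,0,0,0.1],[0,83,-6,-20,0,0,0.1]]'
python3 -m crank '[[0,0,0,2,0,0,0],[0,0,0,3,0,0,0],[0,0,0,3.5,0,0,0],[0,0,0,3.5,0,0,0]]'
```

```text
clock: 8.7
eef_pos: [511.3, -143.3, 43.5]
eef_rot: [-3.141, 0.002, -0.0]
wrist_force: [0.3, 0.2, -1.7]
finger_gap: 33.3
finger_force: 35.0
clock: 9.1
eef_pos: [512.6, -143.5, 41.9]
eef_rot: [3.141, -0.001, -0.0]
wrist_force: [-0.5, -0.4, -2.0]
finger_gap: 33.5
finger_force: 35.0
```

```bash
python3 -m crank '[[0,0,0,0.5,0,0,0],[0,0,0,1,0,0,0],[40,0,0,1,0,0,0],[60,0,0,1,0,0,0],[60,0,0,1,0,0,0],[60,0,0,-15,0,0,0],[60,0,0,-50,0,0,0],[60,0,0,-90,0,0,0],[60,0,0,-110,0,0,0],[60,0,0,-110,0,0,0]]'
python3 -m crank '[[50,-76,-104,0,0,0,-0.11],[50,-76,-104,0,0,0,-0.11],[50,-76,-104,0,0,0,-0.11],[50,-76,-104,0,0,0,-0.11],[50,-76,-104,0,0,0,-0.11]]'
python3 -c "
from h import *
go(436.1,-39.5,2.5,.11)"
```

```text
clock: 10.1
eef_pos: [513.6, -143.8, 154.4]
eef_rot: [3.14, -0.005, -0.0]
wrist_force: [0.4, -0.2, -0.6]
finger_gap: 56.8
finger_force: 0.0
clock: 10.6
eef_pos: [436.5, -39.3, 151.0]
eef_rot: [3.142, 0.0, 0.111]
wrist_force: [0.2, -0.0, 0.0]
finger_gap: 47.2
finger_force: 0.0
at [436.5 -39.3 151. ] [3.142 0.    0.111] t 10.6 gap 47.21194015611054
shift [-3.000e-01  1.000e-01  1.485e+02] turn [0.    0.    0.001]
```

```bash
python3 -m crank '[[45,0,0,40,0,0,0],[45,0,0,80,0,0,0],[45,0,0,115,0,0,0],[45,0,0,130,0,0,0],[45,0,0,138,0,0,0],[45,0,0,143,0,0,0],[45,0,0,146,0,0,0],[45,0,0,147,0,0,0],[45,0,0,147,0,0,0]]' 15
python3 -m crank '[[0,0,0,0,0,0,0],[0,0,0,0,0,0,0],[0,0,0,0,0,0,0],[0,0,0,0,0,0,0],[0,0,0,0,0,0,0],[0,0,0,0,0,0,0],[0,0,0,0,0,0,0],[0,0,0,0,0,0,0],[0,0,0,0,0,0,0]]' 15
python3 -c "
from h import *
go(436.1,-39.5,150,.11)
go(512.2,-324.6,150,1.5708)"
```

```text
clock: 11.5
eef_pos: [436.8, -39.5, 4.9]
eef_rot: [3.141, -0.001, 0.11]
wrist_force: [0.2, -0.2, 0.4]
finger_gap: 41.9
finger_force: 0.0
clock: 12.4
eef_pos: [436.5, -39.4, 4.6]
eef_rot: [3.142, -0.0, 0.11]
wrist_force: [-1.8, -0.2, 6.1]
finger_gap: 15.7
finger_force: 15.0
at [436.5 -39.4   4.6] [ 3.142 -0.     0.11 ] t 12.4 gap 15.675334517501065
shift [-4.000e-01  1.000e-01 -1.454e+02] turn [ 0. -0. -0.]
at [436.5 -39.4   4.6] [ 3.142 -0.     0.11 ] t 12.4 gap 15.675334517501065
shift [  44.   291.8 -145.4] turn [ 0.    -0.    -1.461]
```

```bash
python3 -m crank '[[0,0,0,-20,0,0,0],[0,0,0,-60,0,0,0],[0,0,0,-100,0,0,0],[0,0,0,-130,0,0,0],[0,0,0,-145,0,0,0],[0,5,25,-145,0,0,-0.1],[0,10,60,-145,0,0,-0.25],[0,18,100,-145,0,0,-0.4],[0,25,140,-145,0,0,-0.55],[0,30,180,-145,0,0,-0.7]]'
python3 -c "
from h import *
go(512.2,-324.6,150,1.5708)"
```

```text
clock: 13.4
eef_pos: [486.2, -216.6, 149.2]
eef_rot: [-3.141, 0.0, 0.816]
wrist_force: [-0.2, 0.9, -0.6]
finger_gap: 15.8
finger_force: 15.0
at [ 486.2 -216.6  149.2] [-3.141  0.     0.816] t 13.4 gap 15.83465840129512
shift [-60.9  92.9  -0.9] turn [-0.    -0.    -0.755]
```

```bash
python3 -m crank '[[0,-20,30,0,0,0,-0.15],[0,-40,60,0,0,0,-0.3],[0,-55,85,0,0,0,-0.45],[0,-61,93,0,0,0,-0.6],[0,-61,93,0,0,0,-0.75],[0,-61,93,0,0,0,-0.755],[0,-61,93,0,0,0,-0.755]]'
python3 -c "
from h import *
go(512.2,-324.6,21,1.5708)"
```

```text
clock: 14.1
eef_pos: [511.2, -323.1, 149.1]
eef_rot: [-3.141, -0.0, 1.561]
wrist_force: [0.0, -0.3, 0.7]
finger_gap: 15.8
finger_force: 15.0
at [ 511.2 -323.1  149.1] [-3.141 -0.     1.561] t 14.1 gap 15.780069906380254
shift [ -1.5   1.1 128.1] turn [-0.   -0.   -0.01]
```

```bash
python3 -m crank '[[0,-1.5,1,30,0,0,-0.01],[0,-1.5,1,65,0,0,-0.01],[0,-1.5,1,95,0,0,-0.01],[0,-1.5,1,112,0,0,-0.01],[0,-1.5,1,120,0,0,-0.01],[0,-1.5,1,124,0,0,-0.01],[0,-1.5,1,126,0,0,-0.01],[0,-1.5,1,127,0,0,-0.01],[0,-1.5,1,127.5,0,0,-0.01],[0,-1.5,1,127.5,0,0,-0.01]]'
python3 -c "
from h import *
go(512.2,-324.6,21,1.5708)"
```

```text
clock: 15.1
eef_pos: [512.4, -324.9, 22.4]
eef_rot: [3.141, 0.0, 1.575]
wrist_force: [0.0, -0.1, 0.3]
finger_gap: 15.9
finger_force: 15.0
at [ 512.4 -324.9   22.4] [3.141 0.    1.575] t 15.1 gap 15.884025980461674
shift [ 0.3 -0.2  1.4] turn [0.001 0.    0.004]
```

```bash
python3 -m crank '[[0,0,0,1,0,0,0],[0,0,0,1.5,0,0,0],[20,0,0,1.5,0,0,0],[35,0,0,1.5,0,0,0],[35,0,0,1.5,0,0,0],[35,0,0,-15,0,0,0],[35,0,0,-55,0,0,0],[35,0,0,-100,0,0,0],[35,0,0,-140,0,0,0],[35,0,0,-158,0,0,0]]'
python3 -m crank '[[75,395,-81,-5,0,0,0],[75,395,-81,-5,0,0,0],[75,395,-81,-5,0,0,0],[75,395,-81,-5,0,0,0],[75,395,-81,-5,0,0,0],[75,395,-81,-5,0,0,0],[75,395,-81,-5,0,0,0],[75,395,-81,-5,0,0,0],[75,395,-81,-5,0,0,0],[75,395,-81,-5,0,0,0]]'
python3 -c "
from h import *
go(430.5,70.2,49,1.5708)
im,d,c=snap('top','t2.png');cv2.imwrite('pics/t2c.png',cv2.resize(im[195:300,220:490][:,:,::-1],None,fx=2.9,fy=2.9,interpolation=cv2.INTER_CUBIC))"
```

```text
clock: 16.1
eef_pos: [513.1, -325.4, 185.7]
eef_rot: [3.137, 0.004, 1.575]
wrist_force: [-1.1, 0.1, 0.8]
finger_gap: 33.1
finger_force: 0.0
clock: 17.1
eef_pos: [429.6, 70.7, 186.0]
eef_rot: [3.14, -0.0, 1.577]
wrist_force: [-0.5, 0.3, -0.1]
finger_gap: 70.8
finger_force: 0.0
at [429.6  70.7 186. ] [ 3.14  -0.     1.577] t 17.1 gap 70.83273705178428
shift [ -0.5   0.7 137. ] turn [ 0.001 -0.     0.007]
```

View pics/t2c.png

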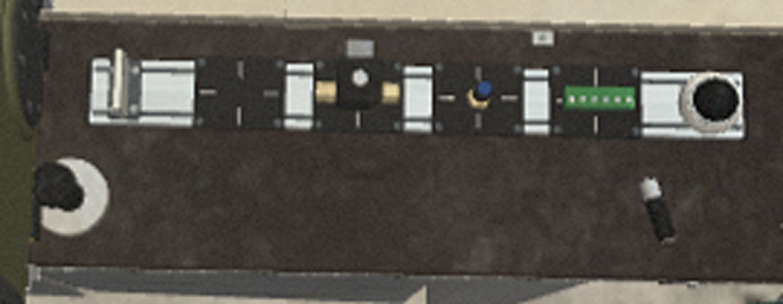

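The terminal (599,97), fitting and valve all sit in the middle of their plates. Last is the tamper.

```bash
python3 -m crank '[[75,-0.5,0.5,30,0,0,0.007],[75,-0.5,0.5,60,0,0,0.007],[75,-0.5,0.5,90,0,0,0.007],[75,-0.5,0.5,115,0,0,0.007],[75,-0.5,0.5,128,0,0,0.007],[75,-0.5,0.5,135,0,0,0.007],[75,-0.5,0.5,137,0,0,0.007],[75,-0.5,0.5,137,0,0,0.007]]' 55
python3 -m crank '[[0,0,0,0,0,0,0],[0,0,0,0,0,0,0],[0,0,0,0,0,0,0],[0,0,0,0,0,0,0],[0,0,0,0,0,0,0],[0,0,0,0,0,0,0],[0,0,0,0,0,0,0],[0,0,0,0,0,0,0],[0,0,0,0,0,0,0]]' 55
python3 -m crank '[[0,0,0,-10,0,0,0],[0,0,0,-30,0,0,0],[0,0,0,-60,0,0,0],[0,0,0,-90,0,0,0],[0,0,0,-100,0,0,0],[0,0,0,-100,0,0,0]]' 55
python3 -c "
from h import *
go(513,-53,66,1.5708)
im,d,c=snap('wrist','w3.png')"
```

```text
clock: 17.95
eef_pos: [430.6, 68.8, 48.4]
eef_rot: [3.141, -0.0, 1.567]
wrist_force: [-0.4, 0.4, 0.4]
finger_gap: 70.9
finger_force: 0.0
clock: 18.85
eef_pos: [430.1, 69.4, 48.0]
eef_rot: [-3.141, -0.0, 1.568]
wrist_force: [-1.2, 0.7, 2.1]
finger_gap: 29.2
finger_force: 55.0
clock: 19.45
eef_pos: [430.6, 69.4, 148.8]
eef_rot: [3.139, -0.0, 1.568]
wrist_force: [-0.0, -0.0, -3.9]
finger_gap: 28.7
finger_force: 55.0
at [430.6  69.4 148.8] [ 3.139 -0.     1.568] t 19.45 gap 28.742423474444173
shift [-122.1   82.6   83. ] turn [ 0.002 -0.    -0.003]
```

View pics/w3.png

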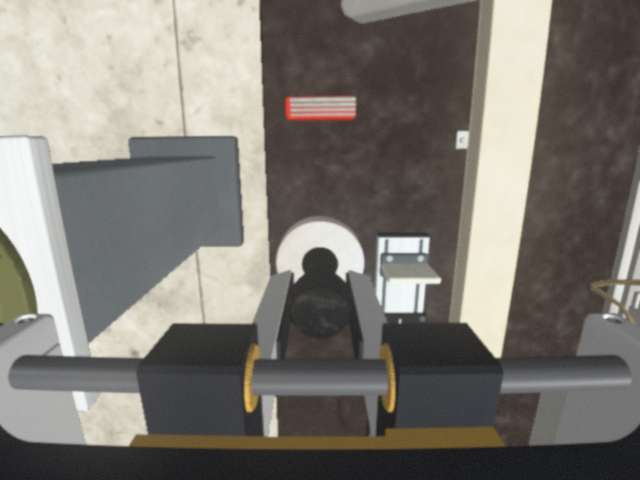

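The tamper is gripped upright, with its foot visible at (320,262). Carrying it to plate 1.

```bash
python3 -m crank '[[0,-15,10,0,0,0,0],[0,-40,27,0,0,0,0],[0,-70,47,0,0,0,0],[0,-97,66,0,0,0,0],[0,-115,78,0,0,0,0],[0,-122.5,82.5,0,0,0,0],[0,-122.5,82.5,15,0,0,0],[0,-122.5,82.5,40,0,0,0],[0,-122.5,82.5,62,0,0,0],[0,-122.5,82.5,76,0,0,0]]'
python3 -m crank '[[0,0,0,3,0,0,0],[0,0,0,5,0,0,0],[0,0,0,6,0,0,0],[0,0,0,6.5,0,0,0],[0,0,0,6.5,0,0,0]]'
```

```text
clock: 20.5
eef_pos: [510.7, -52.6, 69.1]
eef_rot: [-3.138, -0.001, 1.568]
wrist_force: [-0.4, 0.1, -3.9]
finger_gap: 28.7
finger_force: 55.0
clock: 21.0
eef_pos: [512.5, -53.4, 65.9]
eef_rot: [3.141, 0.0, 1.568]
wrist_force: [0.3, 0.5, -3.5]
finger_gap: 29.0
finger_force: 55.0
```

```bash
python3 -m crank '[[0,0,0,0.7,0,0,0],[0,0,0,1.4,0,0,0],[0,0,0,1.4,0,0,0]]'
python3 -c "
from h import *
print(manip.read_state()['wrist_force'])"
```

```text
clock: 21.3
eef_pos: [512.3, -53.4, 64.0]
eef_rot: [3.142, 0.0, 1.568]
wrist_force: [0.1, 0.1, -4.0]
finger_gap: 28.9
finger_force: 55.0
[ 0.06662909  0.11416647 -3.97004833]
```

```bash
python3 -m crank '[[0,0,0,0.5,0,0,0],[0,0,0,1,0,0,0],[0,0,0,1,0,0,0]]'
python3 -c "
from h import *
print(manip.read_state()['wrist_force'])"
```

```text
clock: 21.6
eef_pos: [512.5, -53.5, 64.0]
eef_rot: [3.141, 0.0, 1.568]
wrist_force: [-5.2, -0.0, 9.1]
finger_gap: 29.2
finger_force: 55.0
[-5.15233923e+00 -5.24148944e-03  9.08504949e+00]
```

It's down on the plate. Releasing and retreating.

```bash
python3 -m crank '[[0,0,0,-0.3,0,0,0],[30,0,0,-0.3,0,0,0],[60,0,0,-0.3,0,0,0],[60,0,0,-0.3,0,0,0],[60,0,0,-5,0,0,0],[60,0,0,-25,0,0,0],[60,0,0,-60,0,0,0],[60,0,0,-100,0,0,0],[60,0,0,-130,0,0,0],[60,0,0,-140,0,0,0]]'
python3 -m crank '[[60,-90,-95,0,0,0,0],[60,-90,-95,0,0,0,0.15],[60,-90,-95,0,0,0,0.3],[60,-90,-95,0,0,0,0.45],[60,-90,-95,0,0,0,0.6],[60,-90,-95,0,0,0,0.75],[60,-90,-95,0,0,0,0.9],[60,-90,-95,0,0,0,1.05],[60,-90,-95,0,0,0,1.25],[60,-90,-95,0,0,0,1.57]]'
python3 -m crank '[[60,0,0,0,0,0,0.3],[60,0,0,0,0,0,0.3],[60,0,0,0,0,0,0.3],[60,0,0,0,0,0,0.3]]'
python3 - <<'E'
from h import *
print(manip.read_state()['eef_pos'],manip.read_state()['eef_rot'])
im,d,c=snap('wrist','w4.png');W=cloud(c,d)
for nm,lo,hi,y0,y1 in(('knob',78,112,-90,-20),('tfoot',28,38,-90,-20),('valve',68,82,-190,-110),('fit',46,60,-260,-210),('term',25,36,-360,-290)):
    m=(W[...,2]>lo)&(W[...,2]<hi)&(W[...,1]>y0)&(W[...,1]<y1)&(W[...,0]>470)&(W[...,0]<546)
    P=W[m][:,:2].astype(np.float32);print(nm,m.sum(),P.min(0).round(),P.max(0).round(),cv2.minAreaRect(P))
E
```

```text
clock: 22.6
eef_pos: [513.3, -53.5, 206.5]
eef_rot: [3.137, 0.001, 1.568]
wrist_force: [-0.6, 0.3, 0.2]
finger_gap: 56.7
finger_force: 0.0
clock: 23.6
eef_pos: [416.8, -143.0, 202.2]
eef_rot: [-3.141, 0.001, 0.212]
wrist_force: [0.5, 0.5, -0.5]
finger_gap: 56.5
finger_force: 0.0
clock: 24.0
eef_pos: [416.9, -143.0, 202.6]
eef_rot: [-3.141, 0.001, -0.078]
wrist_force: [0.4, -0.1, -0.6]
finger_gap: 56.3
finger_force: 0.0
[ 416.88591545 -143.03895318  202.56791096] [-3.14128741e+00  7.09461719e-04 -7.76087894e-02]
knob 1362 [496. -67.] [529. -35.] ((512.3905639648438, -50.99776077270508), (32.128055572509766, 32.25214385986328), 85.07796478271484)
tfoot 1667 [484. -79.] [542. -27.] ((511.9703063964844, -55.24269104003906), (47.88352584838867, 57.91781997680664), 78.15443420410156)
valve 1544 [ 496. -160.] [ 529. -125.] ((512.5254516601562, -142.48277282714844), (33.883392333984375, 34.11211013793945), 0.17583610117435455)
fit 261 [ 504. -242.] [ 520. -227.] ((511.8348388671875, -234.2864532470703), (15.457140922546387, 15.3346586227417), 17.360809326171875)
term 896 [ 504. -351.] [ 521. -298.] ((512.3466186523438, -324.18194580078125), (52.834781646728516, 16.783000946044922), 89.85813903808594)
```

View pics/w4.png

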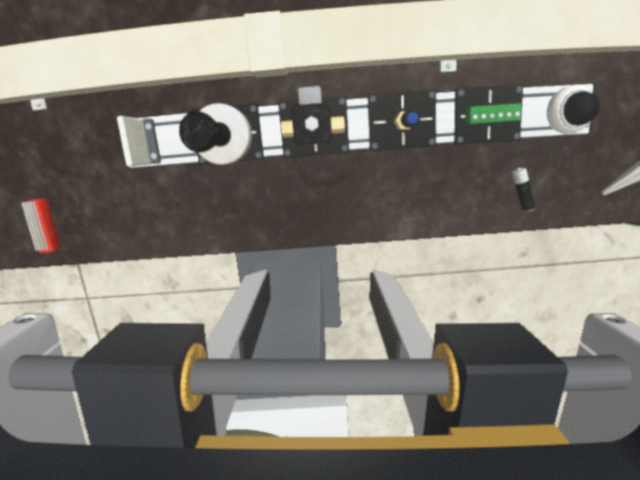

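The picture shows all four parts upright and centred on their plates: tamper (222,133), valve (312,123), fitting (405,120) and terminal (495,114). The gripper is clear, so I'm handing in.

```bash
python3 -c "
from cell import manip
print(manip.sign_off())"
```

```text
the job is handed in; nothing more can be done
None
```

The job is handed in, with the terminal block, fitting, valve and tamper standing on plates 4, 3, 2 and 1, rising from the dome camera to the backboard, each within about 3 mm of its plate's middle by the last wrist picture (arm clock 24 s); I turned the terminal block about 90° so its length runs along the row.

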